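# Rake washed polishing chips into an even drying layer

### The arm

A 6-joint arm with a two-finger parallel gripper is mounted at the origin on a cart in front of the work surface, level with it; the furniture and walls round the work are solid. World frame = base frame: x ahead of the robot, y to its left, z up, the work surface at z = 0. Lengths are in m, angles in degrees, forces in N, time in s.
With the tool pointing down it reaches from about 0.425 to 1.125 m from the base axis. Payload 14.9 kg.
Tool frame: the origin (TCP) lies midway between the tips of the shut fingers; the grasp point (between the pads) lies 19 mm behind it; z points along the fingers, y is the line along which they close (so a half turn about z gives the same grasp; the last joint's range is limited). The gripper opens to 91 mm and grips with 3 to 60 N. Pads are 32 mm wide; open, the fingers measure 118 mm over their backs; the gripper's body (76 mm by 178 mm) begins 60 mm behind the grasp point.
Start: joints at [61.92, 21.709, 99.362, -0, 58.929, -1.908], TCP at [0.309, 0.628, 0.214] pointing down, gripper open.
Joint ranges: [-158.91, 158.91], [-42.39, 125.64], [0.06, 152.35], [-60.88, 240.88], [17.5, 164.5], [-176.32, 176.32]. Speed limits (degrees/s): [108.29, 108.29, 136.94, 180, 180, 180].

### API

Orientations are given as a 3x3 rotation matrix whose columns are the frame's x, y, z axes.
In Python, from plant import env, grab_frame, camera_info, models gives the robot as it stands.
- The arm moves only by the tool step_arm, never from a script. Its argument "deltas" is one flat list of numbers, 6 for each row, row after row: the shift along the tool's x, y, z in mm, then the turn, a rotation vector about the tool's x, y, z in rad. A call has 1 to 20 rows; each row shifts and turns the commanded pose from where the row before left it, along the tool's axes as they then stand; what a row does not reach is not made up. A row lasts 1/10 s, in which the tool goes at most 50 mm and 8.59 degrees, less where a joint would pass 70% of its speed; a pose out of reach is approached as far as the arm can. A call with a gripper value outside its range is refused whole. "grip" is the closure, from -1 (fully open) to 1 (shut), set as the call begins (left out, the last holds). The fingers move at their own pace and stop on an object; "squeeze" is the grip in N (left out, the last holds). Time passes only in rows, so rows that do not move let the fingers close. It gives the time, the measured TCP pose, the force, the opening and the grip force at its end, in the units of the state.
- env.read_state(): the state, without advancing time (a new reading comes with each control period).
- grab_frame(name): name is "scene" or "top"; returns the picture (384x512x3 uint8, blue, green, red); there is no depth.
- camera_info(name): a dict with "vfov" (degrees; the focal length in pixels is half the picture's height over the tangent of half this angle, whatever the lens; pixels are square), "cx", "cy" (the principal point, pixels), "D" ([k1, k2, p1, p2, k3] as OpenCV has them; the pictures are not rectified), "rvec" (rotation vector, rad) and "tvec" (3), from world to camera coordinates, as OpenCV has them. Camera axes: x right, y down, z forward; pixel columns grow to the right and rows downward; lengths in m; the calibration is good to about 2 mm. A picture is of the moment at which its call begins. camera_info takes no time and is no camera call.
- env.sign_off(): hands the job in; it is judged then, once.
Trained networks look in the newest picture that a camera, given by its name, has taken for a name from the list of things; names that differ only in an ending like _2 or _b are one class to them, and where a whole thing is asked for, a point or a joint stands for the part that bears it (a point fixed in the world has none). Each returns a list of dicts, best first, with "conf" (0 to 1); they miss things now and then, are a little off and sometimes report something else, mostly with a low value. They report only what shows in the picture. A call takes as long as a camera call. They do not tell look-alikes from the thing itself.
- models.look_for(camera, thing): "pixel" ([column, row] in pixels, amid what is visible of it).
- models.cut_out(camera, thing): "region" (384x512 bool, what is visible of it) and "pixel" ([column, row] in pixels, amid what is visible of it).
- models.landmark_of(camera, thing): "pixel" ([column, row] in pixels: a listed point, or the origin of a listed thing).
The state is a dict: "clock": time; "joint_positions": joint angles; "dq": joint speeds; "effort": joint torques, N m; "ee_pos": TCP position; "eef_rot": TCP orientation; "ft_force": force on the tool from outside, world axes, zero at the start; "ft_torque": the same for the moment, N m; "grip_width": finger opening in m; "finger_force": force on a finger pad.
Only numpy, scipy, OpenCV 4.12 (cv2) and the standard library are available. Lean on these libraries where they do the work, as an engineer would, in place of code of your own. Each camera call takes 0.05 s, during which the arm holds its last target. There are 200 camera calls.

### The job

The washed ceramic polishing chips lie heaped at the back of the drain tray, some on top of others. Take the spring-tine rake from its rest and, with the rake only, spread them over the tilting drain plate into an even single layer: every chip lying on the plate itself, none on or leaning against another, and some to the left and to the right in its front, middle and back third; draw them with the tines resting on the plate, but lightly, since it is held only by friction. Then lay the rake back in its rest, with no chip spilled and the fittings beside the tray left where they are.

Things in the scene. Friction and masses are not known exactly. Their poses are not given: they have to be found in the camera images.
- tray: open stainless drain tray, fixed to the bench; inside 184 mm (its x) by 134 mm (its y), walls 3 mm, rolled rim top 49 mm above its underside; origin at the centre of its underside, x towards its back (away from the robot), z up. Black nuts and a spout stand out up to 22 mm near its front. In it lies a perforated tilting plate, in thirds (borders at x = -31 and +31 mm), left and right of y = 0. More than 12 N between rake and tray is too much
- plate_hinge (a point): middle of the plate's hinge line, along its front edge at its top, 85 mm in front of the tray's centre and 26 mm above its underside, axes as the tray's. The flat plate (176 x 132 mm) swings about the tray's y here, up to 0.03 rad either way (back edge up to 5.3 mm higher or lower, set anew each time): this is not measured, and only the friction of the hinge holds it
- rake: hand rake, 165 g, with a flat-sided wooden handle 22 mm wide (y) and 24 mm high (z) from x = -95 to +15 mm; origin in the handle's axis, where it is to be gripped; x along the handle to the head, y across, z up (away from the tines). A flat spring from x = 25 mm carries the steel head; it yields 1 mm per 2.9 N of upward push at the tips. In its rest it lies level, tine tips on the bench
- rake_tips (a point): middle of the row of tine tips, at x = 80, z = -60 mm in the rake's frame. The head is a bar 118 mm wide across the handle with 9 round straight tines of 4 mm thickness, 13.5 mm apart, about 46 mm long below the bar
- rest: dark steel cradle fixed to the bench, 52 x 56 mm foot, 61 mm high, with an open-topped notch (30 mm wide at the bottom, wider above) that carries the rear of the rake's handle (rake x = -70 mm) from below at 48 mm height; origin at the centre of its foot, x along the handle towards the rake's head, z up
- rest_home (a point): where the rake's origin is when it lies in its rest: 70 mm along the rest's x and 60 mm above the bench; axes as the rest's
- chip_1: one of nine equal grey-green ceramic polishing chips, a blunt-cornered triangular prism 13 mm thick, about 16.5 mm from the centre to each of the three corners and 11 mm to the side faces, 22 g; origin at its centre, z its short (thickness) axis. It starts flat on the plate in the back row (three chips at y = -39, 0, 39 mm in the tray, within 3 mm), about 70 mm behind the tray's centre.
- chip_2: one of nine equal grey-green ceramic polishing chips, a blunt-cornered triangular prism 13 mm thick, about 16.5 mm from the centre to each of the three corners and 11 mm to the side faces, 22 g; origin at its centre, z its short (thickness) axis. It starts flat on the plate in the back row (three chips at y = -39, 0, 39 mm in the tray, within 3 mm), about 70 mm behind the tray's centre.
- chip_3: one of nine equal grey-green ceramic polishing chips, a blunt-cornered triangular prism 13 mm thick, about 16.5 mm from the centre to each of the three corners and 11 mm to the side faces, 22 g; origin at its centre, z its short (thickness) axis. It starts flat on the plate in the back row (three chips at y = -39, 0, 39 mm in the tray, within 3 mm), about 70 mm behind the tray's centre.
- chip_4: one of nine equal grey-green ceramic polishing chips, a blunt-cornered triangular prism 13 mm thick, about 16.5 mm from the centre to each of the three corners and 11 mm to the side faces, 22 g; origin at its centre, z its short (thickness) axis. It starts flat on the plate in the front row of the heap, about 23 mm behind the tray's centre.
- chip_5: one of nine equal grey-green ceramic polishing chips, a blunt-cornered triangular prism 13 mm thick, about 16.5 mm from the centre to each of the three corners and 11 mm to the side faces, 22 g; origin at its centre, z its short (thickness) axis. It starts flat on the plate in the front row of the heap, about 23 mm behind the tray's centre.
- chip_6: one of nine equal grey-green ceramic polishing chips, a blunt-cornered triangular prism 13 mm thick, about 16.5 mm from the centre to each of the three corners and 11 mm to the side faces, 22 g; origin at its centre, z its short (thickness) axis. It starts flat on the plate in the front row of the heap, about 23 mm behind the tray's centre.
- chip_7: one of nine equal grey-green ceramic polishing chips, a blunt-cornered triangular prism 13 mm thick, about 16.5 mm from the centre to each of the three corners and 11 mm to the side faces, 22 g; origin at its centre, z its short (thickness) axis. It starts lying on top of the front row of the heap (second layer), about 23 mm behind the tray's centre.
- chip_8: one of nine equal grey-green ceramic polishing chips, a blunt-cornered triangular prism 13 mm thick, about 16.5 mm from the centre to each of the three corners and 11 mm to the side faces, 22 g; origin at its centre, z its short (thickness) axis. It starts lying on top of the front row of the heap (second layer), about 23 mm behind the tray's centre.
- chip_9: one of nine equal grey-green ceramic polishing chips, a blunt-cornered triangular prism 13 mm thick, about 16.5 mm from the centre to each of the three corners and 11 mm to the side faces, 22 g; origin at its centre, z its short (thickness) axis. It starts lying on top of the front row of the heap (second layer), about 23 mm behind the tray's centre.
- plug_a: small steel knurled blanking plug, 20 x 20 x 22 mm, standing on the bench in front of the tray; origin at the centre of its underside; not to be moved
- adapter_a: small steel threaded adapter standing on its hexagon in front of the tray, 22 x 25 x 27 mm; origin at the centre of its underside; not to be moved
- adapter_b: small brass threaded adapter standing on its hexagon in front of the tray, 17 x 19 x 26 mm; origin at the centre of its underside; not to be moved
Not all that is in view belongs to the job. What is shaped like the chip_7 but blue or orange is not meant.

How it is judged:
By the outcome, as a careful person would: the job done as asked, in the order asked, and still so for the second after the job is handed in, with the robot touching nothing.
It also fails if it takes over 72 s, if anything falls off the work surface, if the arm or the gripper's body presses on something with over 40 N, if the wrist force passes 120 N, or if a joint passes its speed limit or range.

## Working session

There is one attempt and no reset: what is moved stays moved. The work goes in short steps, Python scripts to look and compute and a tool call to move; the robot and the scene stay as the last step left them, time stands still between calls to the robot, and variables do not carry over. Pictures are saved under pics/ and viewed, at most 12 in all, crops included, and the job is handed in when it is done.

Besides the shell and the picture viewer there is one more tool, called as name(argument=value, ...) on one line, values as JSON. step_arm: Moves the arm, as the interface text tells. Its arguments: {"type":"object","properties":{"deltas":{"type":"array"},"grip":{"type":"number"},"squeeze":{"type":"number"}},"required":["deltas"]}

```bash
mkdir -p pics; cat > h.py <<'E'
import numpy as np, cv2
from plant import env, grab_frame, camera_info, models
def cam(n):
    c=camera_info(n); f=192/np.tan(np.radians(c["vfov"])/2)
    K=np.array([[f,0,c["cx"]],[0,f,c["cy"]],[0,0,1]]); return K,np.array(c["D"],float),np.array(c["rvec"],float),np.array(c["tvec"],float)
def ray(n,px):
    K,D,r,t=cam(n); u=cv2.undistortPoints(np.array([[px]],float),K,D)[0,0]
    R=cv2.Rodrigues(r)[0]; return -R.T@t, R.T@np.array([u[0],u[1],1])
def at(n,px,z):
    o,d=ray(n,px); return o+d*(z-o[2])/d[2]
def proj(n,P):
    K,D,r,t=cam(n); return cv2.projectPoints(np.array(P,float).reshape(-1,1,3),r,t,K,D)[0][:,0]
E
python3 - <<'E'
from h import *
a=grab_frame("scene");b=grab_frame("top")
cv2.imwrite("pics/s0.png",cv2.resize(a,(800,600)));cv2.imwrite("pics/t0.png",cv2.resize(b,(800,600)))
zs=dict(tray=0,plate_hinge=.026,rake=.06,rake_tips=0,rest=0,rest_home=.06,plug_a=0,adapter_a=0,chip_1=.03)
for n in ("scene","top"):
  o,_=ray(n,(256,192));print(n,o.round(3))
  for t,z in zs.items():
    for r in models.landmark_of(n,t)[:(12 if t=="chip_1" else 2)]:
      print(n,t,np.round(r["pixel"],1),round(r["conf"],2),at(n,r["pixel"],z).round(4))
s=env.read_state();print(s["clock"],s["ee_pos"],s["eef_rot"])
E
```

```text
scene [ 0.021 -0.53   0.733]
scene tray [336.6 231.4] 0.73 [ 0.6372 -0.1787  0.    ]
scene tray [330.5 208.7] 0.53 [ 0.6831 -0.1285  0.    ]
scene plate_hinge [314.9 249.9] 0.83 [ 0.5469 -0.1899  0.026 ]
scene rake [155.9 181.4] 0.69 [0.44   0.1592 0.06  ]
scene rake [364.6 219.9] 0.39 [ 0.6496 -0.2291  0.06  ]
scene rake_tips [373.8 213.8] 0.72 [ 0.7349 -0.2063 -0.    ]
scene rake_tips [188.9 185. ] 0.67 [0.5219 0.1552 0.    ]
scene rest [129.6 214.3] 0.79 [0.3708 0.1753 0.    ]
scene rest [312.6 249.7] 0.61 [ 0.5635 -0.1737 -0.    ]
scene rest_home [330.3 207.1] 0.27 [ 0.6323 -0.1582  0.06  ]
scene plug_a [221.4 277.4] 0.52 [ 0.3903 -0.0915  0.    ]
scene adapter_a [272.2 323.8] 0.59 [ 0.3812 -0.2292  0.    ]
scene adapter_a [239.9 303.4] 0.45 [ 0.3727 -0.1584  0.    ]
scene chip_1 [325.  304.6] 0.76 [ 0.4575 -0.2824  0.03  ]
scene chip_1 [366.4 217.7] 0.7 [ 0.6855 -0.2148  0.03  ]
scene chip_1 [344.2 212.1] 0.65 [ 0.6674 -0.1718  0.03  ]
scene chip_1 [375.5 212.5] 0.59 [ 0.7114 -0.22    0.03  ]
scene chip_1 [275.9 211.5] 0.58 [ 0.5711 -0.0675  0.03  ]
scene chip_1 [363.9 227.3] 0.
[... 1011 characters left out ...]
.03  ]
top chip_1 [304.8 156.6] 0.59 [ 0.6582 -0.1474  0.03  ]
top chip_1 [316.  139.1] 0.58 [ 0.7037 -0.1778  0.03  ]
top chip_1 [268.6 183.2] 0.52 [ 0.5906 -0.053   0.03  ]
top chip_1 [301.6 138.8] 0.48 [ 0.7049 -0.1405  0.03  ]
top chip_1 [333.7 153.8] 0.44 [ 0.6646 -0.2224  0.03  ]
top chip_1 [349.4 227.5] 0.42 [ 0.4742 -0.2568  0.03  ]
top chip_1 [302.2 154.6] 0.39 [ 0.6635 -0.1409  0.03  ]
top chip_1 [334.5 153.6] 0.36 [ 0.6651 -0.2245  0.03  ]
top chip_1 [186.3 209.4] 0.33 [0.5267 0.1579 0.03  ]
1.0 [0.30877072 0.62824806 0.21392906] [[-8.97465881e-01  4.41083882e-01  1.99863221e-05]
 [ 4.41083883e-01  8.97465882e-01 -1.47767709e-07]
 [-1.80022201e-05  8.68302806e-06 -1.00000000e+00]]
```

View pics/s0.png

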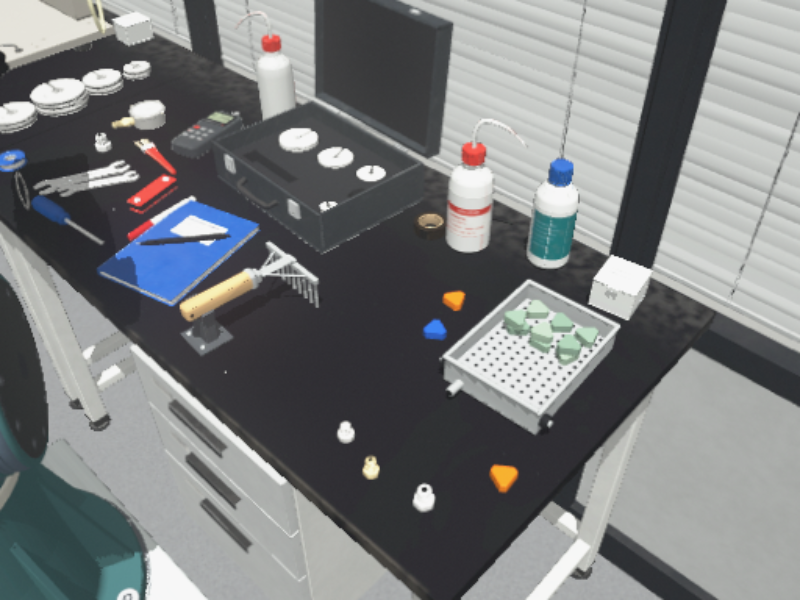

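View pics/t0.png

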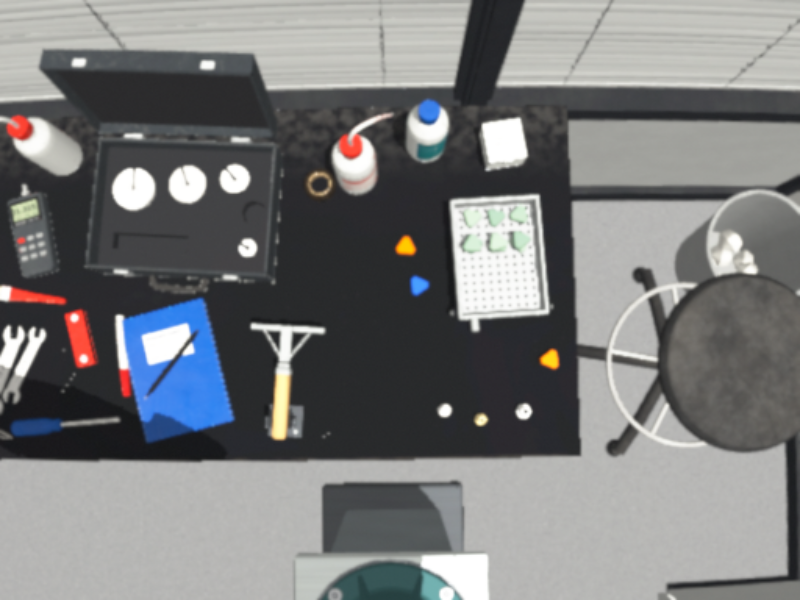

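The job's chips are the green ones heaped in the tray: 800×600 top-view pixels about (472–520, 215) for the back row and (472–520, 240) for the front. The shapes at (405,246), (419,286) and (550,360) are orange or blue and lie outside the tray, so they aren't meant. The rake sits at (283,380) in its rest. Next I'll measure the tray, rake and chips exactly.

```bash
cat > fit.py <<'E'
from h import *
from scipy.optimize import minimize
def hullmask(n,B,p):
    c,s=np.cos(p[2]),np.sin(p[2]); P=[(p[0]+c*x-s*y,p[1]+s*x+c*y,z) for x,y,z in B]
    q=proj(n,P)*16*4; m=np.zeros((384*4,512*4),np.uint8)
    cv2.fillConvexPoly(m,cv2.convexHull(q.astype(np.int32)),255,shift=4); return cv2.resize(m,(512,384),interpolation=cv2.INTER_AREA)/255.
def box(x0,x1,y0,y1,z0,z1): return [(x,y,z) for x in(x0,x1) for y in(y0,y1) for z in(z0,z1)]
def fit(masks,B,p0):
    f=lambda p:sum(np.abs(hullmask(n,B,p)-m).sum()/m.sum() for n,m in masks.items())
    r=minimize(f,p0,method="Nelder-Mead",options=dict(initial_simplex=np.array(p0)+np.array([[0,0,0],[.01,0,0],[0,.01,0],[0,0,.06]]),xatol=1e-4,fatol=1e-4)); return r.x,r.fun
E
python3 - <<'E'
from fit import *
I={n:grab_frame(n) for n in("scene","top")}
T={n:models.cut_out(n,"tray")[0]["region"].astype(float) for n in I}
for k in (["top"],["scene"],["top","scene"]): print("tray",k,*fit({n:T[n] for n in k},box(-.095,.095,-.07,.07,0,.049),[.637,-.175,.0]))
H={}
for n,b in I.items():
    hsv=cv2.cvtColor(b,cv2.COLOR_BGR2HSV); m=((hsv[...,0]>8)&(hsv[...,0]<28)&(hsv[...,1]>70)&(hsv[...,2]>90)).astype(np.uint8)
    k,l,st,_=cv2.connectedComponentsWithStats(m); c=proj(n,[.41,.165,.06])[0].astype(int); i=l[c[1],c[0]]; print(n,i,st[i]); H[n]=(l==i).astype(float)
for k in (["top"],["scene"],["top","scene"]): print("rake",k,*fit({n:H[n] for n in k},box(-.095,.015,-.011,.011,.048,.072),[.44,.165,.0]))
t=cv2.resize(I["top"][110:230,240:370],None,fx=4.6,fy=4.6,interpolation=2);cv2.imwrite("pics/crop1.png",t)
E
```

```text
tray ['top'] [ 0.636872   -0.18482817  0.0612964 ] 0.2218598015348958
tray ['scene'] [ 0.6365782  -0.18463179  0.05161546] 0.24881877181322617
tray ['top', 'scene'] [ 0.63648589 -0.18486886  0.0574166 ] 0.4724391770570582
scene 3 [115 174  47  32 497]
top 0 [     0      0    512    384 195857]
rake ['top'] [0.4361288  0.13741902 0.17432947] 0.9975736799567752
rake ['scene'] [0.44241831 0.16562023 0.00065905] 0.6674241527596954
rake ['top', 'scene'] [ 0.44406081  0.16582829 -0.00233163] 1.6689248386311313
```

View pics/crop1.png

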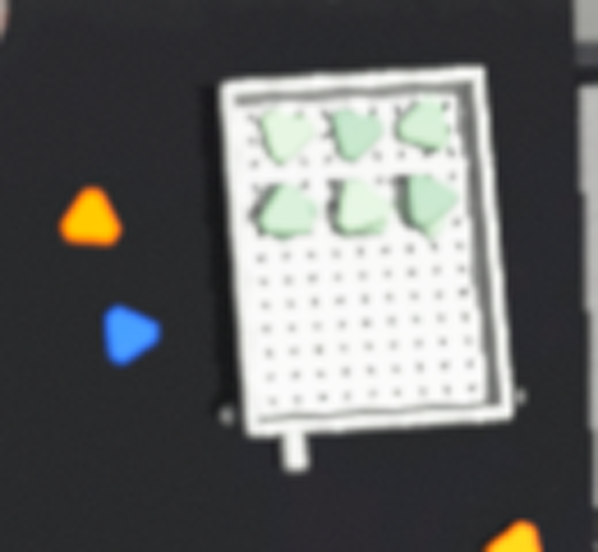

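The crop shows three green chips in the back row, crop px (285,135), (355,132) and (425,125). The three visible stacks in front are at (287,210), (358,208) and (428,203). The gap between the rows is at crop row ~170. The tray fit is consistent across both cameras, so I'll refine the rake.

```bash
python3 - <<'E'
from fit import *
H={}
for n in("scene","top"):
    b=grab_frame(n); hsv=cv2.cvtColor(b,cv2.COLOR_BGR2HSV); m=((hsv[...,0]>5)&(hsv[...,0]<35)&(hsv[...,1]>45)&(hsv[...,2]>70)).astype(np.uint8)
    k,l,st,ce=cv2.connectedComponentsWithStats(m); c=proj(n,[.40,.165,.06])[0]
    i=1+np.argmin(np.hypot(*(ce[1:]-c).T)+1000*(st[1:,4]<80)); print(n,c,ce[i],st[i]); H[n]=(l==i).astype(float)
for k in (["top"],["scene"],["top","scene"]): print("rake",k,*fit({n:H[n] for n in k},box(-.095,.015,-.011,.011,.048,.072),[.43,.165,-.08]))
r=models.cut_out("top","rake")[0]; 
ys,xs=np.where(r["region"]); print(r["conf"],xs.min(),xs.max(),ys.min(),ys.max())
# head bar ends at z=.046
for px in ((161,209.5),(207.5,211.5)): print(at("top",px,.048))
for t in("plug_a","adapter_a","adapter_b"): print([ (np.round(q["pixel"]),) for q in models.look_for("top",t)[:3]])
print(env.read_state()["clock"])
E
```

```text
scene [138.99052854 189.21370749] [137.71364318 189.26386807] [115 174  47  32 667]
top [181.90692296 259.87365548] [179.45842217 259.90405117] [173 239  14  43 469]
rake ['top'] [ 0.43564323  0.1672617  -0.07562352] 0.14136878632049835
rake ['scene'] [ 0.44286549  0.16285318 -0.05804044] 0.25463738718875856
rake ['top', 'scene'] [ 0.44179329  0.16622791 -0.07601478] 0.4616835317447259
0.92 166 205 208 281
[0.5261059 0.2193939 0.048    ]
[0.51944589 0.10188548 0.048     ]
[(array([288., 262.]),)]
[(array([332., 261.]),), (array([307., 269.]),)]
[(array([332., 261.]),), (array([307., 269.]),)]
1.5
```

step_arm(deltas=[0,0,0,0,0,-0.129,0,0,0,0,0,-0.129,0,0,0,0,0,-0.129,-13.7,-37.6,6,0,0,0,-13.7,-37.6,6,0,0,0,-13.7,-37.6,6,0,0,0,-13.7,-37.6,6,0,0,0,-13.7,-37.6,6,0,0,0,-13.7,-37.6,6,0,0,0,-13.7,-37.6,6,0,0,0,-13.7,-37.6,6,0,0,0,-13.7,-37.6,6,0,0,0,-13.7,-37.6,6,0,0,0,-13.7,-37.6,6,0,0,0,-13.7,-37.6,6,0,0,0,0,0,0,0,0,0], grip=-0.3, squeeze=30)

```text
clock: 3.1
ee_pos: [0.4417, 0.1635, 0.1414]
eef_rot: [[-0.997, 0.073, -0.001], [0.073, 0.997, -0.001], [0.001, -0.001, -1.0]]
ft_force: [-0.5, -0.1, -0.3]
grip_width: 0.0592
finger_force: 0.0
```

step_arm(deltas=[0,2.5,25,0,0,0,0,0,25,0,0,0,0,0,25,0,0,0,0,0,25,0,0,0,0,0,0,0,0,0,0,0,0,0,0,0])

```text
clock: 3.7
ee_pos: [0.4414, 0.1695, 0.0423]
eef_rot: [[-0.998, 0.069, -0.001], [0.069, 0.998, -0.0], [0.001, -0.0, -1.0]]
ft_force: [0.0, 0.2, 0.9]
grip_width: 0.0592
finger_force: 0.0
```

step_arm(deltas=[0,0,0,0,0,0,0,0,0,0,0,0,0,0,0,0,0,0,0,0,0,0,0,0,0,0,0,0,0,0], grip=1, squeeze=40)

```text
clock: 4.2
ee_pos: [0.4416, 0.1691, 0.0422]
eef_rot: [[-0.998, 0.07, 0.0], [0.07, 0.998, -0.0], [-0.0, 0.0, -1.0]]
ft_force: [-0.1, -2.2, 0.7]
grip_width: 0.0221
finger_force: 0.7
```

step_arm(deltas=[0,0,0,0,0,0,0,0,0,0,0,0,0,0,0,0,0,0])

```text
clock: 4.5
ee_pos: [0.4416, 0.1692, 0.0421]
eef_rot: [[-0.998, 0.07, 0.0], [0.07, 0.998, -0.0], [-0.0, -0.0, -1.0]]
ft_force: [-1.0, -1.3, 6.1]
grip_width: 0.0218
finger_force: 40.0
```

step_arm(deltas=[0,0,-8,0,0,0,0,0,-22,0,0,0,0,0,-30,0,0,0,0,0,-30,0,0,0,0,0,-20,0,0,0,0,0,0,0,0,0,0,0,0,0,0,0])

```text
clock: 5.2
ee_pos: [0.4413, 0.1691, 0.1519]
eef_rot: [[-0.998, 0.07, 0.0], [0.07, 0.998, 0.0], [-0.0, 0.0, -1.0]]
ft_force: [-0.4, -0.3, -2.5]
grip_width: 0.0216
finger_force: 40.0
```

```bash
python3 - <<'E'
from h import *
a=grab_frame("scene");b=grab_frame("top")
A=cv2.resize(a[110:230,90:250],(800,600),interpolation=2)
cv2.imwrite("pics/s1.png",A)
s=env.read_state();p=np.array(s["ee_pos"]);R=np.array(s["eef_rot"]);print(s["clock"],p,R.round(3),s["ft_force"],s["ft_torque"])
rk=lambda x,y,z:p+R@np.array([-x,y,-19-z])*np.array(.001)
for n in("scene","top"):
  for t in("rake_tips","rake"):
    print(n,t,[(np.round(q["pixel"],1),round(q["conf"],2)) for q in models.landmark_of(n,t)[:2]])
  print(n,"pred tips",proj(n,[rk(80,0,-60),rk(80,-56,-60),rk(80,56,-60),rk(-95,0,0)]).round(1).tolist())
E
```

```text
5.3 [0.44072439 0.16893062 0.1509231 ] [[-0.998  0.07  -0.002]
 [ 0.07   0.998 -0.001]
 [ 0.002 -0.001 -1.   ]] [-0.55179437  0.6410416  -1.12106498] [ 0.03891911 -0.00694893  0.00640636]
scene rake_tips [(array([181.9, 147.1]), 0.87), (array([366.1, 220.1]), 0.24)]
scene rake [(array([145.2, 139.8]), 0.56), (array([356.3, 205.5]), 0.29)]
scene pred tips [[181.3, 145.3], [197.1, 157.1], [166.4, 134.2], [103.3, 157.1]]
top rake_tips [(array([177.7, 208. ]), 0.5)]
top rake [(array([302.8, 155.2]), 0.16)]
top pred tips [[179.2, 209.9], [202.6, 211.2], [156.0, 208.6], [169.8, 286.4]]
```

View pics/s1.png

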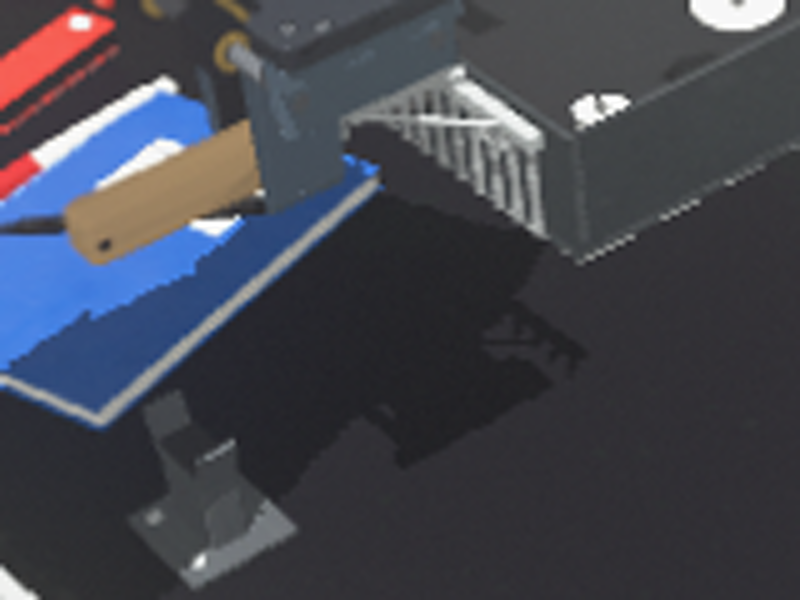

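The rake is held level and clear of its rest (tips at crop px ~(480,190)). Next I'll compute the gap between the chip rows in tray coordinates.

```bash
cat >> h.py <<'E'
TO=np.array([.6367,-.185]);TY=.057
TR=np.array([[np.cos(TY),-np.sin(TY)],[np.sin(TY),np.cos(TY)]])
def tr(P): return (TR.T@(np.array(P)[:2]-TO)*1000).round(1)
E
python3 - <<'E'
from h import *
b=grab_frame("top");hsv=cv2.cvtColor(b,cv2.COLOR_BGR2HSV)
m=((hsv[...,0]>50)&(hsv[...,0]<95)&(hsv[...,1]>25)&(hsv[...,2]>60)).astype(np.uint8);m[:,:280]=0;m[:,350:]=0;m[:115]=0;m[190:]=0
k,l,st,ce=cv2.connectedComponentsWithStats(m)
for i in range(1,k):
    if st[i,4]<15: continue
    ys,xs=np.where(l==i)
    for z in(.035,.052):
        q=np.array([tr(at("top",(x,y),z)) for x,y in zip(xs,ys)]); print(st[i,4],ce[i].round(),z,"c",q.mean(0).round(1),"x",q[:,0].min(),q[:,0].max(),"y",q[:,1].min(),q[:,1].max())
E
```

```text
31 [330. 138.] 0.035 c [ 66.7 -32.4] x 55.7 79.8 y -44.5 -21.9
31 [330. 138.] 0.052 c [ 63.2 -29.4] x 52.3 76.1 y -41.2 -19.0
74 [316. 139.] 0.035 c [67.7  3.4] x 53.5 80.0 y -9.5 14.2
74 [316. 139.] 0.052 c [64.2  6. ] x 50.1 76.2 y -6.7 16.6
96 [332. 154.] 0.035 c [ 25.6 -33.3] x 8.9 40.6 y -49.6 -20.5
96 [332. 154.] 0.052 c [ 22.6 -30.2] x 6.2 37.4 y -46.2 -17.6
41 [300. 157.] 0.035 c [22.8 49.8] x 11.9 38.3 y 34.3 59.7
41 [300. 157.] 0.052 c [19.9 51.7] x 9.1 35.2 y 36.4 61.5
35 [316. 157.] 0.035 c [18.7  7.4] x 11.0 38.0 y -6.9 16.4
35 [316. 157.] 0.052 c [15.9  9.9] x 8.3 34.9 y -4.2 18.8
```

```bash
python3 - <<'E'
from h import *
C=[at("top",(240+x/4.6-.4,110+y/4.6-.4),.049) for x,y in((220,82),(485,68),(513,415),(247,435))]
C=np.array(C);print(C.round(4),C.mean(0), np.arctan2(*(C[0]+C[1]-C[2]-C[3])[[1,0]]), np.linalg.norm(C-np.roll(C,1,0),axis=1))
E
```

```text
[[ 0.7308 -0.1031  0.049 ]
 [ 0.7372 -0.2511  0.049 ]
 [ 0.5433 -0.2594  0.049 ]
 [ 0.5346 -0.1133  0.049 ]] [ 0.63648012 -0.18172631  0.049     ] 0.04767835214408493 [0.19652051 0.1481343  0.19411054 0.14638292]
```

step_arm(deltas=[0,-30,0,0,0,-0.061,0,-36,0,0,0,-0.062,0,-37,0,0,0,0,0,-37,0,0,0,0,0,-37,0,0,0,0,0,-37,0,0,0,0,0,-37,0,0,0,0,0,-37,0,0,0,0,0,-37,0,0,0,0,0,-37,0,0,0,0,-30,0,0,0,0,0,-30,0,0,0,0,0,-30,0,0,0,0,0,-30,0,0,0,0,0,-20,0,0,0,0,0,0,0,0,0,0,0,0,0,0,0,0,0])

```text
clock: 7.25
ee_pos: [0.5941, -0.1847, 0.1512]
eef_rot: [[-0.999, -0.053, -0.001], [-0.053, 0.999, 0.0], [0.001, 0.0, -1.0]]
ft_force: [0.8, 0.3, -2.0]
grip_width: 0.0216
finger_force: 40.0
```

step_arm(deltas=[-8.5,0,0,0,0,0,0,0,20,0,0,0,0,0,20,0,0,0,0,0,6,0,0,0,0,0,0,0,0,0,0,0,0,0,0,0])

```text
clock: 7.85
ee_pos: [0.6034, -0.1847, 0.1067]
eef_rot: [[-0.999, -0.053, 0.001], [-0.053, 0.999, -0.0], [-0.001, -0.0, -1.0]]
ft_force: [0.2, 0.3, -0.3]
grip_width: 0.0221
finger_force: 40.0
```

```bash
cat > look.py <<'E'
from h import *
import sys
TO[:]=[.6366,-.183]; TY=.053
def wt(x,y,z): return np.array([TO[0]+(x*np.cos(TY)-y*np.sin(TY))/1000,TO[1]+(x*np.sin(TY)+y*np.cos(TY))/1000,z/1000])
a=grab_frame("scene");b=grab_frame("top")
A=cv2.resize(a[165:285,270:410],(700,600),interpolation=2); cv2.imwrite(f"pics/s{sys.argv[1]}.png",A)
s=env.read_state();p=np.array(s["ee_pos"]);R=np.array(s["eef_rot"])
rk=lambda x,y,z:p+R@np.array([-x,y,-20-z])*.001
t=rk(80,0,-60);c,sn=np.cos(TY),np.sin(TY);d=(t[:2]-TO)*1000
print(s["clock"],p.round(4),"tip tray",(c*d[0]+sn*d[1]).round(1),(-sn*d[0]+c*d[1]).round(1),(t[2]*1000).round(1),"f",np.round(s["ft_force"],1),np.round(s["ft_torque"],2))
for n in("scene","top"):
  print(n,[(np.round(q["pixel"],1),round(q["conf"],2)) for q in models.landmark_of(n,"rake_tips")[:2]],"pred",proj(n,[rk(80,y,-60) for y in(0,-56,56)]).round(1).tolist())
px=proj("scene",[rk(80,y,-60) for y in(0,-54,54)]);print("crop px",((px-[270,165])*5).round().tolist())
E
python3 look.py 2
```

```text
7.95 [ 0.6036 -0.1847  0.107 ] tip tray 47.0 0.0 67.1 f [ 0.3  0.1 -1.6] [ 0.05 -0.04  0.01]
scene [(array([353.5, 196.9]), 0.45)] pred [[354.6, 197.1], [378.7, 209.5], [331.6, 185.4]]
top [(array([316.2, 141.9]), 0.61)] pred [[319.3, 143.8], [341.4, 142.4], [297.0, 145.3]]
crop px [[423.0, 161.0], [539.0, 220.0], [312.0, 104.0]]
```

View pics/s2.png

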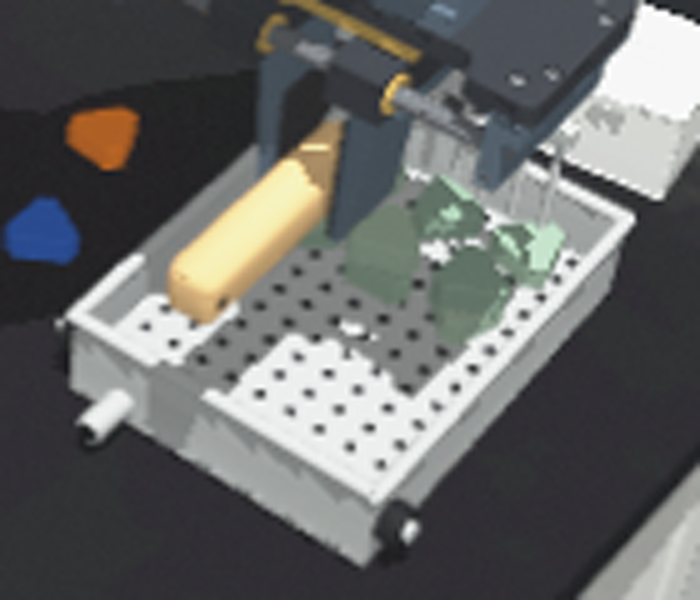

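step_arm(deltas=[1,0,12,0,0,0,0,0,12,0,0,0,0,0,7,0,0,0,0,0,0,0,0,0])

```text
clock: 8.45
ee_pos: [0.6011, -0.1842, 0.0732]
eef_rot: [[-0.999, -0.053, -0.002], [-0.053, 0.999, 0.001], [0.002, 0.001, -1.0]]
ft_force: [0.4, -0.3, -1.5]
grip_width: 0.0216
finger_force: 40.0
```

```bash
cat > f.py <<'E'
from h import *
F=[]
for i in range(6):
    grab_frame("top"); s=env.read_state(); F.append(list(s["ft_force"])+list(s["ft_torque"])+list(s["ee_pos"]))
F=np.array(F);print(s["clock"],F.mean(0).round(4),F.std(0).round(3)[:6])
E
python3 f.py
```

```text
8.75 [ 0.1798 -0.0267 -1.4007  0.0402 -0.0165 -0.0122  0.6021 -0.1845  0.0749] [0.498 0.454 0.271 0.023 0.022 0.012]
```

step_arm(deltas=[0,0,1,0,0,0,0,0,1,0,0,0,0,0,1,0,0,0])

```text
clock: 9.05
ee_pos: [0.6021, -0.1845, 0.0719]
eef_rot: [[-0.999, -0.053, 0.0], [-0.053, 0.999, -0.0], [-0.0, -0.0, -1.0]]
ft_force: [-0.2, 0.9, -1.7]
grip_width: 0.0218
finger_force: 40.0
```

```bash
python3 f.py
```

```text
9.35 [-0.2576  0.2352 -1.5695  0.0279  0.0018  0.0124  0.6021 -0.1845  0.0719] [0.344 0.362 0.711 0.034 0.034 0.03 ]
```

step_arm(deltas=[0,0,1,0,0,0,0,0,1,0,0,0])

```text
clock: 9.55
ee_pos: [0.6021, -0.1845, 0.0699]
eef_rot: [[-0.999, -0.053, 0.0], [-0.053, 0.999, -0.0], [-0.0, -0.0, -1.0]]
ft_force: [-0.6, -0.2, -2.4]
grip_width: 0.022
finger_force: 40.0
```

```bash
python3 f.py
```

```text
9.85 [ 6.7600e-02  1.3400e-01 -1.3334e+00  2.3500e-02  1.2000e-03 -1.1300e-02
  6.0200e-01 -1.8450e-01  6.9800e-02] [0.415 0.595 0.395 0.046 0.031 0.023]
```

No contact at 0.0698 yet.

step_arm(deltas=[0,0,0.7,0,0,0,0,0,0.7,0,0,0])

```text
clock: 10.05
ee_pos: [0.6021, -0.1845, 0.0685]
eef_rot: [[-0.999, -0.053, 0.0], [-0.053, 0.999, -0.0], [-0.0, -0.0, -1.0]]
ft_force: [0.1, 0.2, -1.6]
grip_width: 0.0218
finger_force: 40.0
```

```bash
python3 f.py
```

```text
10.35 [-0.066  -0.1355 -1.584   0.0424  0.0103  0.0066  0.6021 -0.1845  0.0685] [0.411 0.444 0.349 0.03  0.025 0.026]
```

step_arm(deltas=[0,0,0.6,0,0,0,0,0,0.6,0,0,0])

```text
clock: 10.55
ee_pos: [0.6021, -0.1845, 0.0673]
eef_rot: [[-0.999, -0.053, -0.0], [-0.053, 0.999, -0.0], [0.0, -0.0, -1.0]]
ft_force: [-0.7, 1.2, -1.2]
grip_width: 0.0218
finger_force: 40.0
```

```bash
python3 f.py
```

```text
10.85 [ 0.0355  0.1487 -1.4379  0.0465  0.0057  0.0031  0.6021 -0.1845  0.0673] [0.449 0.391 0.567 0.018 0.03  0.023]
```

step_arm(deltas=[0,0,0.6,0,0,0,0,0,0.6,0,0,0])

```text
clock: 11.05
ee_pos: [0.6021, -0.1845, 0.0661]
eef_rot: [[-0.999, -0.053, 0.0], [-0.053, 0.999, 0.0], [-0.0, -0.0, -1.0]]
ft_force: [-0.1, -0.4, -1.7]
grip_width: 0.0215
finger_force: 40.0
```

```bash
python3 f.py
```

```text
11.35 [ 0.0728 -0.0118 -1.6472  0.0452  0.0074  0.0199  0.6021 -0.1845  0.0661] [0.601 0.183 0.405 0.018 0.016 0.03 ]
```

step_arm(deltas=[0,0,0.5,0,0,0,0,0,0.5,0,0,0])

```text
clock: 11.55
ee_pos: [0.6021, -0.1845, 0.0651]
eef_rot: [[-0.999, -0.053, 0.0], [-0.053, 0.999, -0.0], [-0.0, -0.0, -1.0]]
ft_force: [-0.4, 0.7, -2.2]
grip_width: 0.022
finger_force: 40.0
```

```bash
python3 f.py
```

```text
11.85 [ 0.2578 -0.1352 -1.5907  0.0528  0.0153  0.0061  0.6021 -0.1845  0.0651] [0.531 0.216 0.769 0.02  0.029 0.039]
```

step_arm(deltas=[0,0,0.5,0,0,0,0,0,0.5,0,0,0])

```text
clock: 12.05
ee_pos: [0.6021, -0.1845, 0.0642]
eef_rot: [[-0.999, -0.053, -0.0], [-0.053, 0.999, -0.0], [0.0, -0.0, -1.0]]
ft_force: [-2.4, 0.1, 0.7]
grip_width: 0.0217
finger_force: 40.0
```

```bash
python3 f.py
```

```text
12.35 [-1.1898  0.2649  0.8249  0.0716  0.0884  0.0327  0.6021 -0.1845  0.0642] [0.392 0.392 0.287 0.023 0.036 0.016]
```

step_arm(deltas=[0,0,0.4,0,0,0,0,0,0.4,0,0,0])

```text
clock: 12.55
ee_pos: [0.6021, -0.1845, 0.0634]
eef_rot: [[-0.999, -0.053, 0.0], [-0.053, 0.999, -0.0], [-0.0, -0.0, -1.0]]
ft_force: [-3.6, -0.4, 4.8]
grip_width: 0.0219
finger_force: 40.0
```

```bash
python3 f.py
```

```text
12.85 [-1.5676  0.3498  2.7693  0.1099 -0.0626  0.0169  0.6022 -0.1845  0.0634] [0.384 0.61  0.547 0.026 0.017 0.025]
```

step_arm(deltas=[0,0,-5,0,0,0,0,0,-8,0,0,0,0,0,-6.6,0,0,0,2,0,0,0,0,0,4,0,0,0,0,0,4,0,0,0,0,0,4,0,0,0,0,0,4,0,0,0,0,0,4,0,0,0,0,0,4,0,0,0,0,0,4,0,0,0,0,0,4,0,0,0,0,0,0,0,0,0,0])

```text
invalid input at $.deltas: expected a multiple of 6 numbers
```

step_arm(deltas=[0,0,-5,0,0,0,0,0,-8,0,0,0,0,0,-6.6,0,0,0,2,0,0,0,0,0,4,0,0,0,0,0,4,0,0,0,0,0,4,0,0,0,0,0,4,0,0,0,0,0,4,0,0,0,0,0,4,0,0,0,0,0,4,0,0,0,0,0,0,0,0,0,0,0])

```text
clock: 14.05
ee_pos: [0.5714, -0.1861, 0.0828]
eef_rot: [[-0.999, -0.053, -0.001], [-0.053, 0.999, 0.0], [0.001, 0.0, -1.0]]
ft_force: [0.7, -0.4, -2.3]
grip_width: 0.0219
finger_force: 40.0
```

```bash
python3 look.py 3
```

```text
14.15 [ 0.5721 -0.1861  0.0829] tip tray 15.4 0.3 42.9 f [ 0.4 -0.1 -1.1] [0.01 0.02 0.01]
scene [(array([348.8, 216.3]), 0.69), (array([346.5, 215.7]), 0.39)] pred [[344.6, 213.8], [368.5, 226.7], [321.8, 201.6]]
top [(array([315.7, 153.9]), 0.58)] pred [[318.9, 157.9], [340.7, 156.5], [297.0, 159.4]]
crop px [[373.0, 244.0], [488.0, 306.0], [263.0, 185.0]]
```

View pics/s3.png

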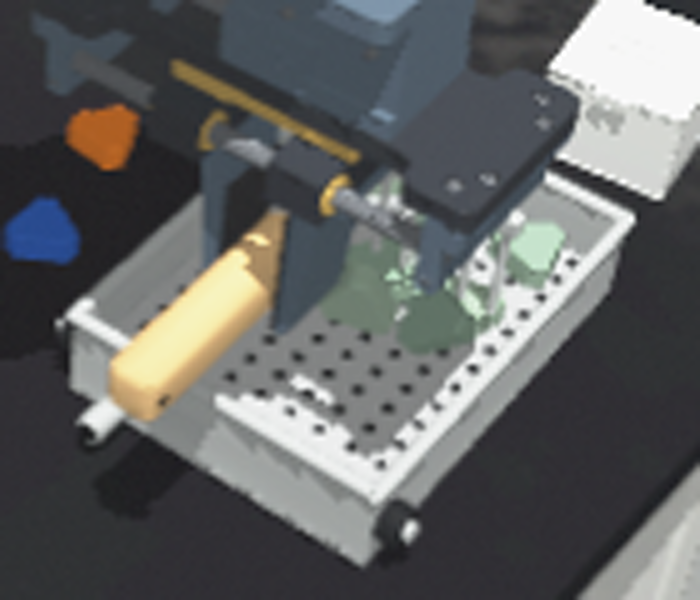

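The top layer is being drawn ahead of the front row: the moving chip is at (435,320), the chip left behind shows at (480,300), and the tine tip is at (495,310). I'll pull it off the edge, then lower the tines.

step_arm(deltas=[3,0,0,0,0,0,3,0,0,0,0,0,3,0,0,0,0,0,3,0,0,0,0,0,3,0,0,0,0,0,2,0,3,0,0,0,1,0,4,0,0,0,1,0,4,0,0,0,0.5,0,4,0,0,0,0,0,1,0,0,0,0,0,0,0,0,0])

```text
clock: 15.35
ee_pos: [0.5524, -0.187, 0.0665]
eef_rot: [[-0.999, -0.053, -0.001], [-0.053, 0.999, 0.0], [0.001, 0.0, -1.0]]
ft_force: [0.9, 0.4, -1.9]
grip_width: 0.0219
finger_force: 40.0
```

```bash
python3 look.py 4; python3 f.py
```

```text
15.45 [ 0.5526 -0.1871  0.0669] tip tray -4.1 0.4 26.8 f [ 0.1 -0.5 -1.3] [ 0.01  0.01 -0.  ]
scene [(array([339.5, 234.1]), 0.75), (array([362.7, 227. ]), 0.75)] pred [[338.3, 224.6], [362.1, 237.8], [315.8, 212.1]]
top [(array([317.4, 162.4]), 0.51)] pred [[318.6, 166.5], [340.2, 165.1], [297.0, 167.9]]
crop px [[342.0, 298.0], [456.0, 361.0], [233.0, 238.0]]
15.85 [ 0.1393  0.012  -1.6332  0.0376  0.0071 -0.0024  0.5527 -0.1871  0.067 ] [0.443 0.484 0.297 0.024 0.025 0.02 ]
```

View pics/s4.png

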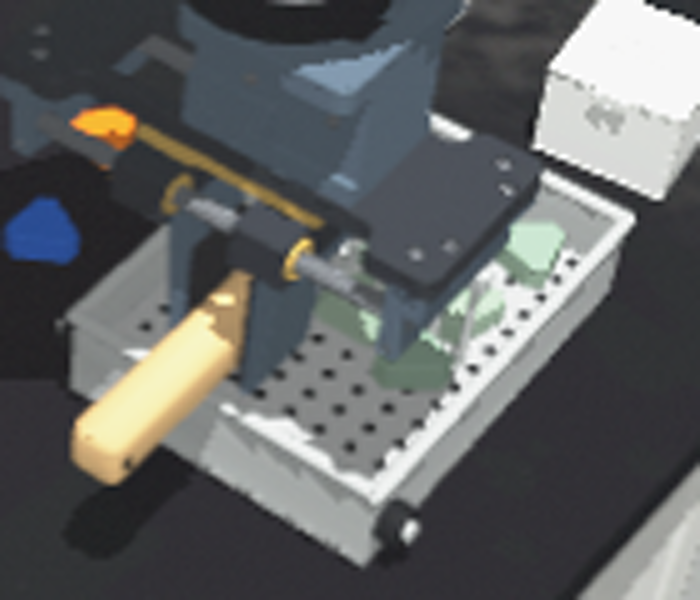

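The pulled chip lies flat at (412,365) ahead of the tine tip at (460,355). The front-row chip stayed at (475,305). Now down to a light touch.

step_arm(deltas=[0,0,0.5,0,0,0,0,0,0.5,0,0,0])

```text
clock: 16.05
ee_pos: [0.5527, -0.1871, 0.0659]
eef_rot: [[-0.999, -0.053, 0.0], [-0.053, 0.999, -0.0], [-0.0, -0.0, -1.0]]
ft_force: [-0.7, -0.0, 0.7]
grip_width: 0.0219
finger_force: 40.0
```

```bash
python3 f.py
```

```text
16.35 [-0.6393 -0.2127 -0.5143  0.0385  0.0196 -0.009   0.5527 -0.1871  0.0659] [0.217 0.304 0.441 0.017 0.031 0.011]
```

step_arm(deltas=[0,0,0.4,0,0,0,0,0,0.3,0,0,0])

```text
clock: 16.55
ee_pos: [0.5526, -0.1872, 0.0653]
eef_rot: [[-0.999, -0.053, -0.0], [-0.053, 0.999, -0.0], [0.0, -0.0, -1.0]]
ft_force: [-2.9, -0.4, 2.4]
grip_width: 0.0216
finger_force: 40.0
```

```bash
python3 f.py
```

```text
16.85 [-1.3408 -0.0799  1.7001  0.0765  0.0188 -0.0029  0.5527 -0.1872  0.0653] [0.588 0.293 0.39  0.029 0.016 0.02 ]
```

step_arm(deltas=[0,0,-0.5,0,0,0,3,0,-0.08,0,0,0,4,0,-0.11,0,0,0,4,0,-0.11,0,0,0,4,0,-0.11,0,0,0,4,0,-0.11,0,0,0,4,0,-0.11,0,0,0])

```text
clock: 17.55
ee_pos: [0.5293, -0.1884, 0.0664]
eef_rot: [[-0.999, -0.053, -0.0], [-0.053, 0.999, -0.0], [0.0, -0.0, -1.0]]
ft_force: [0.3, 1.3, -1.6]
grip_width: 0.0218
finger_force: 40.0
```

step_arm(deltas=[4,0,-0.11,0,0,0,4,0,-0.11,0,0,0,4,0,-0.11,0,0,0,3,0,-0.08,0,0,0,0,0,0,0,0,0])

```text
clock: 18.05
ee_pos: [0.5142, -0.1892, 0.0668]
eef_rot: [[-0.999, -0.053, -0.0], [-0.053, 0.999, 0.0], [0.0, 0.0, -1.0]]
ft_force: [-0.8, -0.3, 0.8]
grip_width: 0.0219
finger_force: 40.0
```

```bash
python3 look.py 5;python3 f.py
```

```text
18.15 [ 0.5145 -0.1891  0.0668] tip tray -42.2 0.4 26.8 f [-0.8 -0.   2.3] [ 0.06  0.08 -0.02]
scene [] pred [[327.8, 235.1], [351.8, 248.9], [305.0, 222.1]]
top [(array([318.5, 178. ]), 0.4)] pred [[319.9, 181.1], [341.4, 179.7], [298.2, 182.6]]
crop px [[289.0, 351.0], [405.0, 417.0], [179.0, 288.0]]
18.55 [-1.2154 -0.119   1.4711  0.0396  0.1021  0.0158  0.5147 -0.1891  0.0668] [0.486 0.288 0.488 0.029 0.02  0.029]
```

View pics/s5.png

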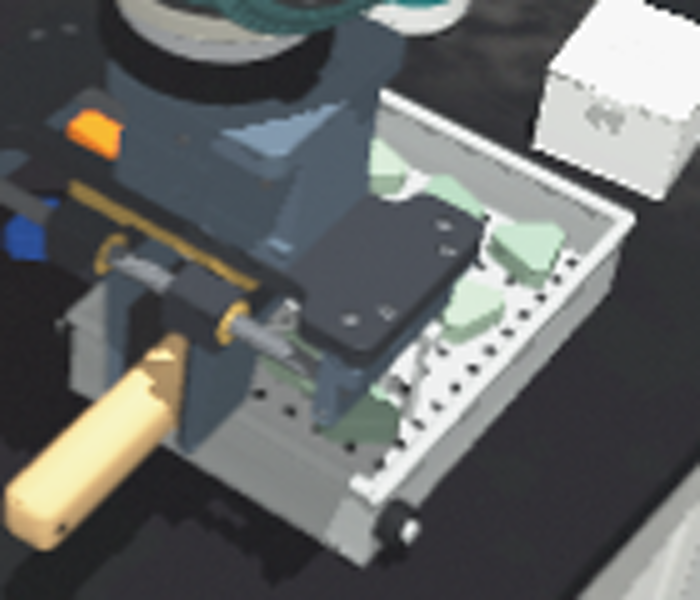

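step_arm(deltas=[0,0,-1,0,0,0,-2,0,-2,0,0,0,-2,0,-10,0,0,0,0,0,-25,0,0,0,0,0,-30,0,0,0,0,0,-15,0,0,0,10,20,0,0,0,0,10,40,0,0,0,0,10,40,0,0,0,0,10,40,0,0,0,0,10,40,0,0,0,0,8,40,0,0,0,0,0,40,0,0,0,0,0,40,0,0,0,0,0,40,0,0,0,0,0,0,0,0,0,0])

```text
clock: 20.15
ee_pos: [0.4426, 0.1509, 0.1502]
eef_rot: [[-0.998, -0.057, 0.001], [-0.057, 0.998, 0.001], [-0.001, 0.001, -1.0]]
ft_force: [0.6, -0.9, -2.1]
grip_width: 0.0216
finger_force: 40.0
```

```bash
python3 - <<'E'
from h import *
a=grab_frame("scene");b=grab_frame("top")
A=cv2.resize(a[165:285,270:410],(467,400),interpolation=2);B=cv2.resize(b[110:220,275:365],(327,400),interpolation=2)
cv2.imwrite("pics/both6.png",np.hstack([A,B]))
TO[:]=[.6366,-.183]
for q in models.landmark_of("top","chip_1")[:14]:
    t=tr(at("top",q["pixel"],.031)); print(t,round(q["conf"],2))
print("scene")
for q in models.landmark_of("scene","chip_1")[:14]:
    t=tr(at("scene",q["pixel"],.031)); print(t,round(q["conf"],2))
s=env.read_state();print(s["clock"],s["ee_pos"],s["eef_rot"])
E
```

```text
[69.3  0.1] 0.68
[-167.1  -67.7] 0.64
[-37.5 125.9] 0.61
[26.4 47.1] 0.59
[22.3 -3.6] 0.57
[-54.  -32.3] 0.52
[67.6 35.3] 0.49
[-45.3  39.1] 0.49
[ 27.9 152.6] 0.43
[-49.7  -4.8] 0.42
[ 78.7 -45.7] 0.41
[ 25.2 -38.1] 0.41
scene
[  6.2 129.5] 0.69
[ 18.6 -42.8] 0.68
[25.4  3.6] 0.68
[62.7 -2.8] 0.65
[24.4 38. ] 0.62
[ 63.5 -44.4] 0.56
[-50.3 -37.9] 0.56
[-42.    1.9] 0.51
[-53.7  44.2] 0.49
[-191.6  -88.3] 0.45
[-51.9 111.6] 0.42
20.35 [0.44263236 0.14692913 0.14974032] [[-9.98601311e-01 -5.28714153e-02 -1.87562533e-04]
 [-5.28713845e-02  9.98601316e-01 -1.65685795e-04]
 [ 1.96060235e-04 -1.55537362e-04 -9.99999969e-01]]
```

View pics/both6.png

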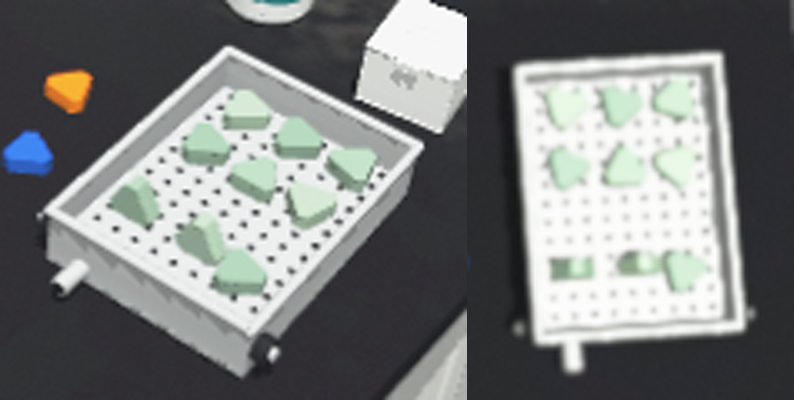

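Left view: the back and middle rows lie flat. In the front row the right chip at (240,272) is flat, but the left one at (135,200) and the middle one at (203,238) stand on edge. I'll nudge them over forward with the tines raised to about 21 mm above the plate.

step_arm(deltas=[0,-30,0,0,0,0,0,-38,0,0,0,0,0,-38,0,0,0,0,0,-39,0,0,0,0,0,-39,0,0,0,0,-12,-39,0,0,0,0,-15,-39,0,0,0,0,-15,-39,0,0,0,0,-15,-30,0,0,0,0,-5,-8,0,0,0,0,0,0,20,0,0,0,0,0,25,0,0,0,0,0,12,0,0,0,0,0,4.7,0,0,0,0,0,0,0,0,0,0,0,0,0,0,0])

```text
clock: 21.95
ee_pos: [0.523, -0.1879, 0.0889]
eef_rot: [[-0.999, -0.053, 0.001], [-0.053, 0.999, -0.0], [-0.001, -0.0, -1.0]]
ft_force: [0.4, 0.0, -2.4]
grip_width: 0.0217
finger_force: 40.0
```

step_arm(deltas=[4,0,0,0,0,0,5,0,0,0,0,0,5,0,0,0,0,0,5,0,0,0,0,0,5,0,0,0,0,0,0,0,0,0,0,0,0,0,0,0,0,0,0,0,-15,0,0,0,0,0,-25,0,0,0,0,0,-22,0,0,0,4,30,0,0,0,0,10,38,0,0,0,0,10,38,0,0,0,0,10,38,0,0,0,0,4,38,0,0,0,0,0,38,0,0,0,0,0,38,0,0,0,0,0,38,0,0,0,0,0,38,0,0,0,0,0,0,0,0,0,0])

```text
clock: 23.95
ee_pos: [0.4433, 0.1458, 0.1513]
eef_rot: [[-0.998, -0.056, 0.002], [-0.056, 0.998, 0.001], [-0.002, 0.001, -1.0]]
ft_force: [-0.1, 0.5, -0.6]
grip_width: 0.0217
finger_force: 40.0
```

```bash
python3 - <<'E'
from h import *
a=grab_frame("scene");b=grab_frame("top")
A=cv2.resize(a[170:275,280:400],(457,400),interpolation=2);B=cv2.resize(b[120:210,280:360],(343,386),interpolation=2);B=cv2.copyMakeBorder(B,0,14,0,0,0)
cv2.imwrite("pics/both7.png",np.hstack([A,B]))
s=env.read_state();print(s["clock"],s["ee_pos"],np.round(s["eef_rot"],3))
E
```

```text
24.05 [0.44311834 0.14312183 0.15082381] [[-0.998 -0.055  0.001]
 [-0.055  0.998  0.   ]
 [-0.001  0.    -1.   ]]
```

View pics/both7.png

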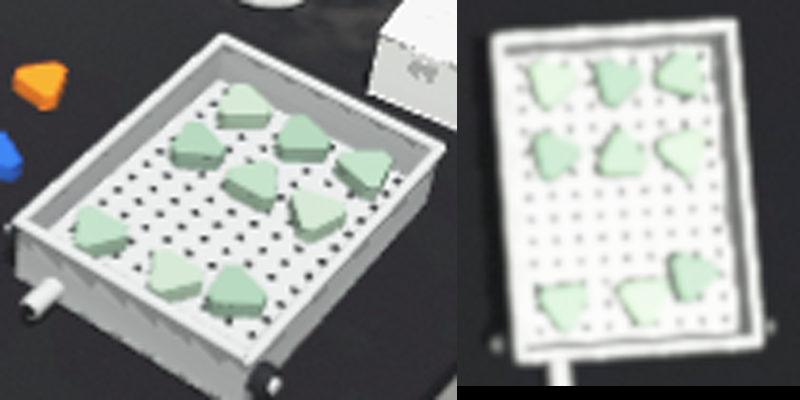

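All nine chips now lie flat and apart. The front row is at right-view (563,305), (640,300) and (690,275), with the middle and back rows undisturbed. Returning the rake.

step_arm(deltas=[0,14,0,0,0,0,0,13,0,0,0,0,0,0,0,0,0,0.061,0,0,0,0,0,0.062,0,0,0,0,0,0,0,0,0,0,0,0,0,0,0,0,0,0])

```text
clock: 24.75
ee_pos: [0.4416, 0.1695, 0.1501]
eef_rot: [[-0.998, 0.069, -0.0], [0.069, 0.998, -0.0], [0.0, -0.0, -1.0]]
ft_force: [0.4, 0.8, -2.6]
grip_width: 0.022
finger_force: 40.0
```

```bash
python3 f.py; python3 -c "
from h import *;s=env.read_state();print(np.round(s['eef_rot'],4))"
```

```text
25.05 [ 0.1275 -0.3977 -1.7807  0.0348 -0.0031 -0.0192  0.4416  0.1694  0.1501] [0.278 0.44  0.352 0.04  0.017 0.017]
[[-0.9976  0.0696  0.    ]
 [ 0.0696  0.9976 -0.    ]
 [-0.      0.     -1.    ]]
```

step_arm(deltas=[0,0,20,0,0,0,0,0,20,0,0,0,0,0,20,0,0,0,0,0,20,0,0,0,0,0,10,0,0,0,0,0,8,0,0,0,0,0,5,0,0,0,0,0,3,0,0,0,0,0,1.5,0,0,0,0,0,0,0,0,0,0,0,0,0,0,0])

```text
clock: 26.15
ee_pos: [0.4418, 0.1696, 0.0429]
eef_rot: [[-0.998, 0.07, 0.001], [0.07, 0.998, 0.0], [-0.001, 0.0, -1.0]]
ft_force: [1.4, -0.3, -1.0]
grip_width: 0.022
finger_force: 40.0
```

```bash
python3 f.py
```

```text
26.45 [ 6.950e-02  1.954e-01 -1.861e+00  3.670e-02 -1.600e-03  9.000e-04
  4.417e-01  1.695e-01  4.280e-02] [0.292 0.633 0.283 0.023 0.023 0.023]
```

Just above contact, so ease down about 0.6 mm and release gently.

step_arm(deltas=[0,0,0.4,0,0,0,0,0,0.3,0,0,0,0,0,0,0,0,0])

```text
clock: 26.75
ee_pos: [0.4416, 0.1695, 0.0421]
eef_rot: [[-0.998, 0.07, -0.0], [0.07, 0.998, -0.0], [0.0, -0.0, -1.0]]
ft_force: [-1.8, -0.3, 6.8]
grip_width: 0.0216
finger_force: 40.0
```

step_arm(deltas=[0,0,0,0,0,0,0,0,0,0,0,0,0,0,0,0,0,0,0,0,0,0,0,0,0,0,0,0,0,0], grip=-0.3)

```text
clock: 27.25
ee_pos: [0.4415, 0.1695, 0.0418]
eef_rot: [[-0.998, 0.07, -0.0], [0.07, 0.998, -0.0], [0.0, -0.0, -1.0]]
ft_force: [0.5, 0.6, 0.4]
grip_width: 0.0584
finger_force: 0.0
```

step_arm(deltas=[0,0,-10,0,0,0,0,0,-25,0,0,0,0,0,-30,0,0,0,0,0,-35,0,0,0,0,0,-30,0,0,0,0,0,0,0,0,0,15,35,0,0,0,0,10,35,0,0,0,0,10,35,0,0,0,0,0,35,0,0,0,0,0,35,0,0,0,0,0,35,0,0,0,0,0,0,0,0,0,0,0,0,0,0,0,0])

```text
clock: 28.65
ee_pos: [0.4207, 0.3814, 0.1714]
eef_rot: [[-0.998, 0.069, -0.001], [0.069, 0.998, -0.001], [0.001, -0.001, -1.0]]
ft_force: [0.2, -0.8, 0.6]
grip_width: 0.0595
finger_force: 0.0
```

```bash
python3 - <<'E'
from h import *
a=grab_frame("scene");b=grab_frame("top")
A=cv2.resize(a[150:340,100:410],(490,300),interpolation=2);B=cv2.resize(b[120:290,150:360],(310,251),interpolation=2);B=cv2.copyMakeBorder(B,0,49,0,0,0)
cv2.imwrite("pics/both8.png",np.hstack([A,B]))
s=env.read_state();print(s["clock"],s["ee_pos"],s["ft_force"])
for n in("scene","top"):
  print([np.round(q["pixel"],1) for q in models.landmark_of(n,"rake_tips")[:2]])
E
```

```text
28.75 [0.42086956 0.3804628  0.17150046] [-0.12398704 -0.5601235   0.22086753]
[array([185.7, 182.8])]
[array([332.2, 158.1])]
```

View pics/both8.png

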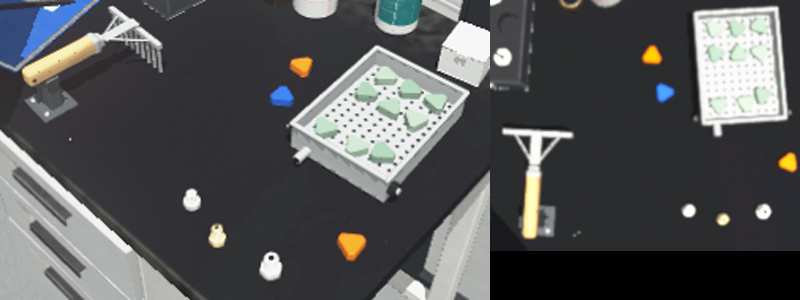

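The rake is back in its rest at left-view (60,60). The fittings at (190,200), (217,235) and (270,265) haven't moved, and all nine chips lie flat in the tray. Handing in.

```bash
python3 -c "
from plant import env;print(env.sign_off())"
```

```text
the job is handed in; nothing more can be done
None
```

The job is handed in: the last pictures show all nine chips flat and apart in three rows, left and right in each third, the rake back in its rest and the fittings unmoved; clock about 29 s, with the closest front pair judged apart from the top view only.

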